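# Find the castor wheel that takes the plug gauge and slide it into the bay

### The arm

A 7-joint arm with a two-finger parallel gripper is mounted at the origin on the work surface. World frame = base frame: x ahead of the robot, y to its left, z up, the work surface at z = 0. Lengths are in m, angles in rad, forces in N, time in s.
With the tool pointing down it reaches from about 0.425 to 0.925 m from the base axis. Payload 6.8 kg.
Tool frame: the origin (TCP) lies midway between the tips of the shut fingers; the grasp point (between the pads) lies 19 mm behind it; z points along the fingers, y is the line along which they close (so a half turn about z gives the same grasp; the last joint's range is limited). The gripper opens to 85 mm and grips with 20 to 120 N. Pads are 22 mm wide; open, the fingers measure 114 mm over their backs; the gripper's body (76 mm by 85 mm) begins 54 mm behind the grasp point. The pads swing forward as they close: fully open they stand 13 mm farther back than shut.
Start: joints at [-1.244, 0.477, 0.022, 1.555, -0.011, 1.109, -0.083], TCP at [0.284, 0.612, 0.231] pointing down, gripper open.
Joint ranges: [-2.96, 2.96], [-0.34, 2.1], [-1.41, 1.46], [0.24, 2.44], [-1.37, 4.51], [0.17, 1.92], [-2.96, 2.96]. Speed limits (rad/s): [2.39, 2.39, 3.14, 3.14, 3.14, 3.14, 3.14].

### API

Orientations are given as a unit quaternion [w, x, y, z].
In Python, from station import bot, imaging gives the robot as it stands.
- The arm moves only by the tool move_arm, never from a script. Its argument "commands" is a list that holds one entry, the list of rows, each a list of 7 numbers: the shift along the tool's x, y, z in m, then the turn, a rotation vector about the tool's x, y, z in degrees, then the finger opening in m, from 0 to 0.0854. In form: [[[x, y, z, rx, ry, rz, grip], ...]]. A call has 1 to 20 rows; each row shifts and turns the commanded pose from where the row before left it, along the tool's axes as they then stand; what a row does not reach is not made up. A row lasts 1/8 s, in which the tool goes at most 62.5 mm and 10.7 degrees, less where a joint would pass 70% of its speed; a pose out of reach is approached as far as the arm can. A call is refused whole if a number of a shift passes 0.0625 or a number of a turn 10.7, either way. A call with a gripper value outside its range is refused whole. The fingers move at their own pace and stop on an object; "squeeze" is the grip in N (left out, the last holds). Time passes only in rows, so rows that do not move let the fingers close. It gives the time, the measured TCP pose, the force, the opening and the grip force at its end, in the units of the state.
- bot.get_obs(): the state, without advancing time (a new reading comes with each control period).
- imaging.read_camera(name): name is "scene" or "top"; returns the picture (420x560x3 uint8, red, green, blue); there is no depth.
- imaging.calibration(name): a dict with "intrinsics" (3x3 intrinsics, pixels), "extrinsics" (4x4, takes a point from camera to world coordinates). Camera axes: x right, y down, z forward; pixel columns grow to the right and rows downward; lengths in m; the calibration is good to about 2 mm. A picture is of the moment at which its call begins. calibration takes no time and is no camera call.
- bot.hand_in(): hands the job in; it is judged then, once.
The state is a dict: "t": time; "q": joint angles; "joint_vel": joint speeds; "joint_torque": joint torques, N m; "eef_pos": TCP position; "tool_rot": TCP orientation; "contact_force": force on the tool from outside, world axes, zero at the start; "torque": the same for the moment, N m; "gripper_width": opening from 0.0 (shut) to 1.0 (fully open); "grasp_force": force on a finger pad.
Only numpy, scipy, OpenCV 4.12 (cv2) and the standard library are available. Lean on these libraries where they do the work, as an engineer would, in place of code of your own. Each camera call takes 0.05 s, during which the arm holds its last target. There are 200 camera calls.

### The job

Three castor wheels on the bench look alike, but only one has the wide bush that takes the plug gauge right up to its collar: take the gauge from its stand and try it gently in the bores, where the wheels lie, until you find that one. Then, with the gauge home in it, slide that wheel over the bench into the three-sided bay until it rests against the back stop, and leave it there flat with the gauge standing fully home in it. Leave the other two wheels and everything else where they are, and never press or push a wheel hard (stay below about 30 N).

Things in the scene. Friction and masses are not known exactly. Their poses are not given: they have to be found in the camera images.
- gauge_handle (a point): steel plug gauge, 0.16 kg: a round pin 16 mm thick and 28 mm long (tip tapered to 14 mm over 2 mm), above it a collar 28 mm across and 6 mm high, then a dark round handle 22 mm thick and 60 mm long. This point: on the axis half-way up the handle, 64 mm above the pin's end, 36 mm above the collar's underside; z up the axis. Starts upright in the stand, pin down
- gauge_collar (a point): the same gauge: the centre of the collar's underside, 28 mm above the pin's end; z runs up the axis
- stand: fixed wooden block 70 x 70 x 40 mm that holds the gauge upright in a blind hole 18 mm wide and 34 mm deep at its centre; the collar rests on its top. Origin: centre of its underside
- wheel_a: castor wheel, black tread, white hub, one of three that look alike, lying flat and free to slide on the mat. Tread 70 mm across, 26 mm high; hub 36 mm across, its flat top 32 mm above the mat; about 0.25 kg. Origin: on the axis at the underside, z up
- wheel_b: castor wheel, black tread, white hub, one of three that look alike, lying flat and free to slide on the mat. Tread 70 mm across, 26 mm high; hub 36 mm across, its flat top 32 mm above the mat; about 0.25 kg. Origin: on the axis at the underside, z up
- wheel_c: castor wheel, black tread, white hub, one of three that look alike, lying flat and free to slide on the mat. Tread 70 mm across, 26 mm high; hub 36 mm across, its flat top 32 mm above the mat; about 0.25 kg. Origin: on the axis at the underside, z up
- mouth_a (a point): centre of this wheel's bore at the hub top. The mouth is 18 mm wide and 6.5 mm deep; below it hides a black bush with 0.5 mm of play. In ONE wheel (which one varies) the bush is 17.5 mm wide and the gauge goes in 28 mm, until its collar lies on the hub top; in the other two it is under 12 mm and stops the gauge 6 to 8 mm down
- mouth_b (a point): centre of this wheel's bore at the hub top. The mouth is 18 mm wide and 6.5 mm deep; below it hides a black bush with 0.5 mm of play. In ONE wheel (which one varies) the bush is 17.5 mm wide and the gauge goes in 28 mm, until its collar lies on the hub top; in the other two it is under 12 mm and stops the gauge 6 to 8 mm down
- mouth_c (a point): centre of this wheel's bore at the hub top. The mouth is 18 mm wide and 6.5 mm deep; below it hides a black bush with 0.5 mm of play. In ONE wheel (which one varies) the bush is 17.5 mm wide and the gauge goes in 28 mm, until its collar lies on the hub top; in the other two it is under 12 mm and stops the gauge 6 to 8 mm down
- bay: fixed three-sided bay of aluminium strips on the mat (no floor): back stop and two side walls, 14 mm high, 8 mm thick, 108 mm between the side walls, which run 90 mm out from the stop. Origin: on the mat at the middle of the stop's inner face; x points out of the open mouth, y along the stop, z up. A wheel against the stop has its axis at x = 35 mm
- mat: thin fixed grey work mat that covers the working part of the bench, 580 x 880 mm, 3 mm thick; everything else stands on it. Origin: centre of its underside, on the bench top. The way over it from the wheels to the bay is clear
- wrench: bystander, to be left alone: open-ended steel wrench, 160 mm long
- tape_roll: bystander, to be left alone: brown roll of tape lying flat, 80 mm across, 24 mm high
- dairy_pot: bystander, to be left alone: closed white dairy pot, 64 mm across, 68 mm high
- grease_jar: bystander, to be left alone: amber jar, 60 mm across, 65 mm high
- bolt_box: bystander, to be left alone: small carton 70 x 100 x 45 mm
- castor_fork: bystander, to be left alone: steel castor fork standing on its 60 mm square plate, 54 mm high
- axle_bolt: bystander, to be left alone: steel axle bolt, 68 mm long, lying down

How it is judged:
On the way, in this order (a step that is already met when the one before it is completed fails the run):
1. the gauge is taken out of its stand (distance between gauge_collar and stand above 0.075 m), for 0.1 s.
2. the gauge is home in the bore of the wheel that takes it, while that wheel still lies about where it was (within 40 mm) (((z of gauge_collar in the frame of wheel_a between 0.028 and 0.035 m and horizontal distance between gauge_collar and wheel_a below 0.006 m and distance of wheel_a from where it was at the start of the episode below 0.04 m) or (z of gauge_collar in the frame of wheel_b between 0.028 and 0.035 m and horizontal distance between gauge_collar and wheel_b below 0.006 m and distance of wheel_b from where it was at the start of the episode below 0.04 m) or (z of gauge_collar in the frame of wheel_c between 0.028 and 0.035 m and horizontal distance between gauge_collar and wheel_c below 0.006 m and distance of wheel_c from where it was at the start of the episode below 0.04 m))), for 0.2 s.
3. that wheel stands against the back stop of the bay with the gauge home in it (((z of gauge_collar in the frame of wheel_a between 0.028 and 0.035 m and horizontal distance between gauge_collar and wheel_a below 0.006 m and x of wheel_a in the frame of bay between 0.03 and 0.04 m and y of wheel_a in the frame of bay between -0.022 and 0.022 m and angle between wheel_a's own z axis and vertical below 0.08 rad and height (world z) of wheel_a below 0.007 m and angle between gauge_collar's own z axis and vertical below 0.12 rad and distance of each of wheel_b, wheel_c from where it was at the start of the episode below 0.04 m) or (z of gauge_collar in the frame of wheel_b between 0.028 and 0.035 m and horizontal distance between gauge_collar and wheel_b below 0.006 m and x of wheel_b in the frame of bay between 0.03 and 0.04 m and y of wheel_b in the frame of bay between -0.022 and 0.022 m and angle between wheel_b's own z axis and vertical below 0.08 rad and height (world z) of wheel_b below 0.007 m and angle between gauge_collar's own z axis and vertical below 0.12 rad and distance of each of wheel_a, wheel_c from where it was at the start of the episode below 0.04 m) or (z of gauge_collar in the frame of wheel_c between 0.028 and 0.035 m and horizontal distance between gauge_collar and wheel_c below 0.006 m and x of wheel_c in the frame of bay between 0.03 and 0.04 m and y of wheel_c in the frame of bay between -0.022 and 0.022 m and angle between wheel_c's own z axis and vertical below 0.08 rad and height (world z) of wheel_c below 0.007 m and angle between gauge_collar's own z axis and vertical below 0.12 rad and distance of each of wheel_a, wheel_b from where it was at the start of the episode below 0.04 m))), for 0.2 s.
At the end, for the whole second after the job is handed in: One wheel lies flat in the bay, axis 30 to 40 mm from the back stop (35 is touching), within 22 mm of the bay's middle; the gauge stands in its bore, upright within 0.12 rad, collar within 3 mm of the hub top, released; the other wheels are within 40 mm of their starts (((z of gauge_collar in the frame of wheel_a between 0.028 and 0.035 m and horizontal distance between gauge_collar and wheel_a below 0.006 m and x of wheel_a in the frame of bay between 0.03 and 0.04 m and y of wheel_a in the frame of bay between -0.022 and 0.022 m and angle between wheel_a's own z axis and vertical below 0.08 rad and height (world z) of wheel_a below 0.007 m and angle between gauge_collar's own z axis and vertical below 0.12 rad and distance of each of wheel_b, wheel_c from where it was at the start of the episode below 0.04 m) or (z of gauge_collar in the frame of wheel_b between 0.028 and 0.035 m and horizontal distance between gauge_collar and wheel_b below 0.006 m and x of wheel_b in the frame of bay between 0.03 and 0.04 m and y of wheel_b in the frame of bay between -0.022 and 0.022 m and angle between wheel_b's own z axis and vertical below 0.08 rad and height (world z) of wheel_b below 0.007 m and angle between gauge_collar's own z axis and vertical below 0.12 rad and distance of each of wheel_a, wheel_c from where it was at the start of the episode below 0.04 m) or (z of gauge_collar in the frame of wheel_c between 0.028 and 0.035 m and horizontal distance between gauge_collar and wheel_c below 0.006 m and x of wheel_c in the frame of bay between 0.03 and 0.04 m and y of wheel_c in the frame of bay between -0.022 and 0.022 m and angle between wheel_c's own z axis and vertical below 0.08 rad and height (world z) of wheel_c below 0.007 m and angle between gauge_collar's own z axis and vertical below 0.12 rad and distance of each of wheel_a, wheel_b from where it was at the start of the episode below 0.04 m))).
It fails at once if a wheel is pressed onto the mat with more than 40 N (contact force between any of wheel_a, wheel_b, wheel_c and mat above 40 N).
It fails at once if a wheel is pushed against the bay with more than 40 N (contact force between any of wheel_a, wheel_b, wheel_c and bay above 40 N).
It fails at once if a bystander is disturbed (moved more than 30 mm) (distance of any of wrench, tape_roll, dairy_pot, grease_jar, bolt_box, castor_fork, axle_bolt from where it was at the start of the episode above 0.03 m).
It also fails if it takes over 72 s, if anything falls off the work surface, if the arm or the gripper's body presses on something with over 40 N, if the wrist force passes 120 N, or if a joint passes its speed limit or range.

## Working session

There is one attempt and no reset: what is moved stays moved. The work goes in short steps, Python scripts to look and compute and a tool call to move; the robot and the scene stay as the last step left them, time stands still between calls to the robot, and variables do not carry over. Pictures are saved under pics/ and viewed, at most 10 in all, crops included, and the job is handed in when it is done.

Besides the shell and the picture viewer there is one more tool, called after "Call:" as a command line: name --argument value ..., lists and objects as JSON in quotes. move_arm: Moves the arm, as the interface text tells. Its arguments: {"type":"object","properties":{"commands":{"type":"array","items":{"type":"array","items":{"type":"array","items":{"type":"number"}}}},"squeeze":{"type":"number"}},"required":["commands"]}

```bash
mkdir -p pics; cat > h.py <<'E'
import numpy as np, cv2
from station import bot, imaging
def snap(cam,fn,crop=None,scale=1):
    im=imaging.read_camera(cam)[:,:,::-1].copy()
    if crop: u0,v0,u1,v1=crop; im=im[v0:v1,u0:u1]
    if scale!=1: im=cv2.resize(im,None,fx=scale,fy=scale,interpolation=cv2.INTER_CUBIC)
    cv2.imwrite(fn,im)
def px2w(cam,u,v,z):
    c=imaging.calibration(cam);K=np.array(c["intrinsics"]);T=np.array(c["extrinsics"])
    d=T[:3,:3]@np.linalg.inv(K)@[u,v,1]; o=T[:3,3]
    return o+d*(z-o[2])/d[2]
def w2px(cam,p):
    c=imaging.calibration(cam);K=np.array(c["intrinsics"]);T=np.linalg.inv(np.array(c["extrinsics"]))
    q=K@(T[:3,:3]@np.array(p)+T[:3,3]); return q[:2]/q[2]
E
python3 - <<'E'
from h import *
snap("top","pics/top0.png",scale=1.42);snap("scene","pics/sc0.png",scale=1.42)
for c in("top","scene"):
    k=imaging.calibration(c);print(np.round(k["intrinsics"],1),np.round(k["extrinsics"],3))
print(bot.get_obs())
E
```

```text
[[389.4   0.  272.8]
 [  0.  389.4 212.4]
 [  0.    0.    1. ]] [[-1.000e-03 -9.820e-01  1.900e-01  3.450e-01]
 [-1.000e+00  2.000e-03  5.000e-03 -4.000e-03]
 [-6.000e-03 -1.900e-01 -9.820e-01  1.039e+00]
 [ 0.000e+00  0.000e+00  0.000e+00  1.000e+00]]
[[444.2   0.  290. ]
 [  0.  444.2 205.8]
 [  0.    0.    1. ]] [[ 0.867  0.358 -0.347  0.944]
 [ 0.499 -0.638  0.586 -0.683]
 [-0.012 -0.681 -0.732  0.927]
 [ 0.     0.     0.     1.   ]]
{'t': 0.1, 'q': array([-1.24407738,  0.47775434,  0.02231842,  1.55635951, -0.01149663,
        1.10929889, -0.08314229]), 'joint_vel': array([ 0.00151998, -0.00102232, -0.00056456, -0.00277075, -0.00091979,
        0.00059991, -0.00150141]), 'joint_torque': array([ 4.89112252e-03, -5.97755671e+01,  1.61414500e+00, -2.81952095e+01,
        1.29016803e-02,  5.14056665e-03,  2.18862262e-07]), 'eef_pos': array([0.28411106, 0.61169882, 0.2303948 ]), 'tool_rot': array([-1.25233829e-04,  2.15700389e-01,  9.76459229e-01, -8.36815927e-04]), 'contact_force': array([-0.40140667, -0.01505598,  0.07190975]), 'torque': array([0.0264404 , 0.02760666, 0.00744262]), 'grasp_force': 0.0, 'gripper_width': 1.0028547313196121}
```

View pics/top0.png

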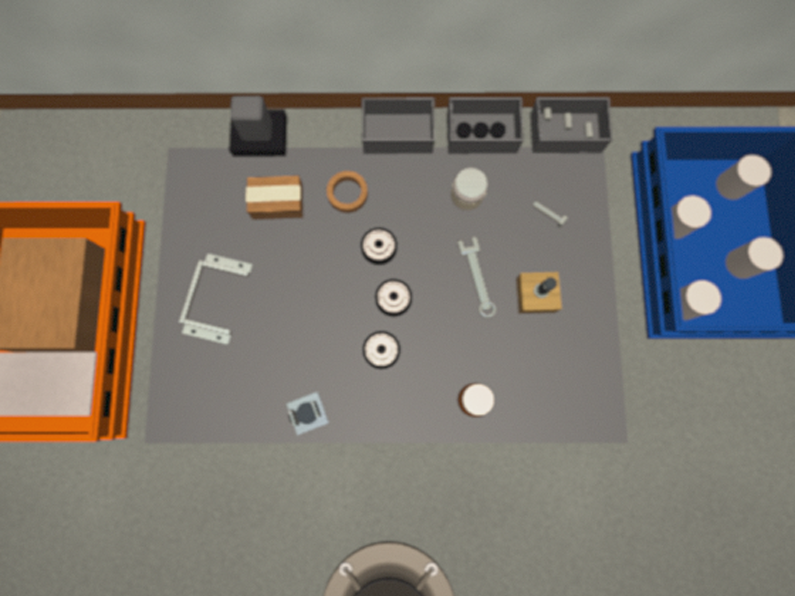

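View pics/sc0.png

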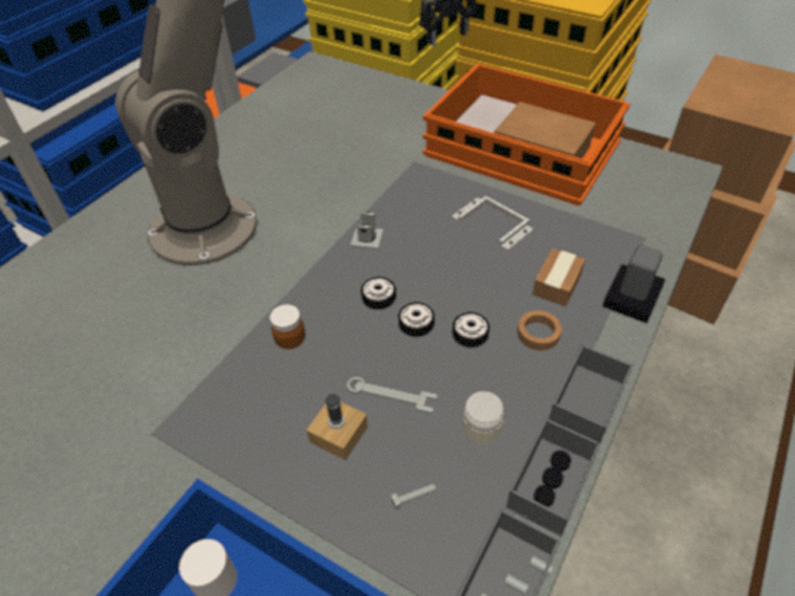

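The top view shows, in 795-px scale, the wheels at (379,244), (393,296) and (381,349), the gauge at (545,285) in the stand at (540,291), and the bay on the left with its mouth to the right. The way is clear. I'll enlarge these next.

```bash
python3 - <<'E'
from h import *
snap("top","pics/top1.png",(245,150,405,265),5)
snap("scene","pics/sc1.png",(205,185,365,325),4.2)
im=imaging.read_camera("top");g=im.min(2)
for (u,v) in [(267,172),(277,208.5),(268,246)]:
    # bright hub blob centre
    s=(slice(int(v)-14,int(v)+15),slice(int(u)-14,int(u)+15));m=g[s]>150
    ys,xs=np.nonzero(m);c,r=cv2.minEnclosingCircle(np.c_[xs,ys].astype(np.float32))
    uu,vv=c[0]+s[1].start,c[1]+s[0].start
    print(uu,vv,r,px2w("top",uu,vv,.035).round(4), "centroid",px2w("top",xs.mean()+s[1].start,ys.mean()+s[0].start,.035).round(4))
E
```

```text
266.2720003128052 172.2799997329712 10.415107727050781 [0.6496 0.0185 0.035 ] centroid [0.6502 0.0186 0.035 ]
276.75110149383545 208.7290744781494 10.645511627197266 [ 0.5498 -0.0093  0.035 ] centroid [ 0.5498 -0.0094  0.035 ]
268.19999980926514 245.80000019073486 11.030965805053711 [0.452  0.0131 0.035 ] centroid [0.4517 0.0132 0.035 ]
```

View pics/top1.png

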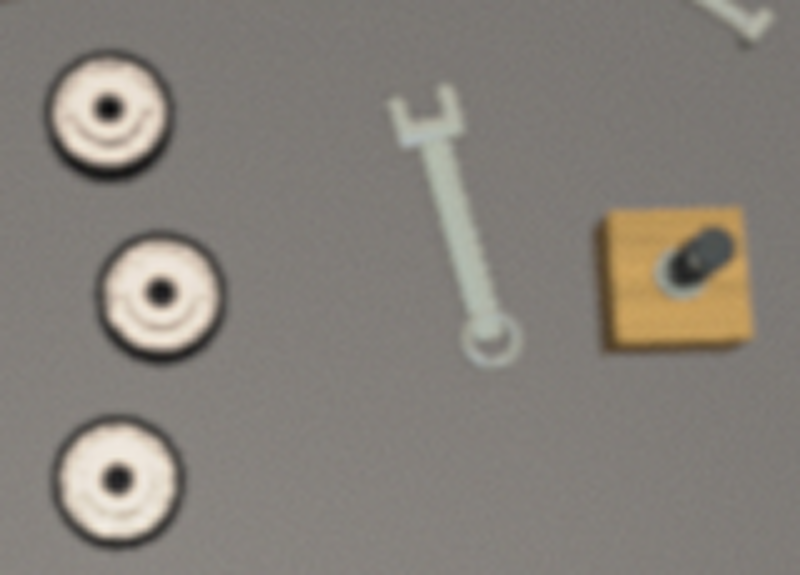

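View pics/sc1.png

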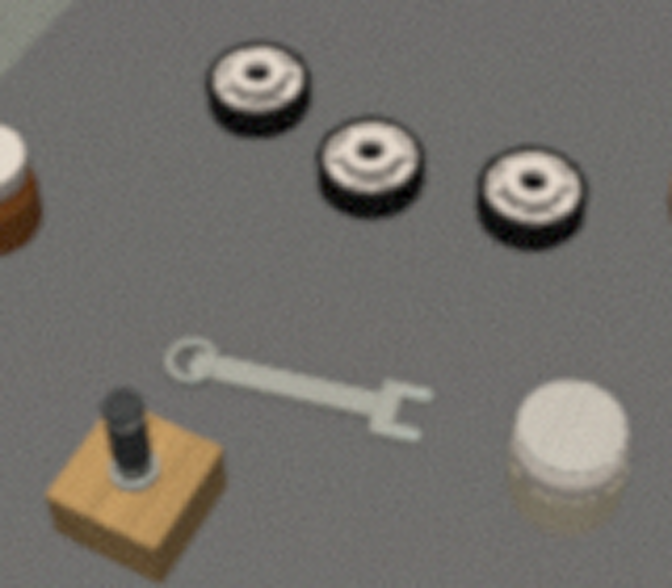

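Top crop: bores at (109,108), (162,292), (118,480), handle top at (713,248), collar at (682,274). Scene crop: bores at (258,73), (370,151), (534,181), handle top at (124,403), collar at (134,468). I'll triangulate these and measure the bay.

```bash
python3 - <<'E'
from h import *
def o(x,y,u0,v0,s): return (x+.5)/s-.5+u0,(y+.5)/s-.5+v0
def cen(cam,u,v,r=4):
    g=imaging.read_camera(cam).mean(2); u0,v0=int(round(u)),int(round(v)); s=g[v0-r:v0+r+1,u0-r:u0+r+1]
    w=np.clip(140-s,0,None); yy,xx=np.mgrid[-r:r+1,-r:r+1]; return u0+(w*xx).sum()/w.sum(),v0+(w*yy).sum()/w.sum()
def P(cam):
    c=imaging.calibration(cam);return np.array(c["intrinsics"])@np.linalg.inv(np.array(c["extrinsics"]))[:3]
def tri(a,b):
    X=cv2.triangulatePoints(P("top"),P("scene"),np.array(a,float).reshape(2,1),np.array(b,float).reshape(2,1))[:,0];return X[:3]/X[3]
T=[(109,108),(162,292),(118,480),(713,248),(682,274)];S=[(534,181),(370,151),(258,73),(124,403),(134,468)];Z=[.035,.035,.035,.109,.046]
for i,(a,b,z) in enumerate(zip(T,S,Z)):
    a=o(*a,245,150,5);b=o(*b,205,185,4.2)
    if i<3: a=cen("top",*a);b=cen("scene",*b,3)
    print(np.round(a,1),np.round(b,1),"tri",tri(a,b).round(4),"top@z",px2w("top",*a,z)[:2].round(4),"scene@z",px2w("scene",*b,z)[:2].round(4))
# stand top corners
for p in [(609,209),(743,208),(751,340),(614,344)]: print("stand",px2w("top",*o(*p,245,150,5),.043)[:2].round(4))
snap("top","pics/bay.png",(118,165,258,270),5.6)
E
```

```text
[266.3 171.2] [331.4 227.7] tri [0.6536 0.0188 0.0328] top@z [0.6525 0.0185] scene@z [0.6545 0.0174]
[276.8 208. ] [292.7 220.5] tri [ 0.5525 -0.0091  0.0329] top@z [ 0.5518 -0.0093] scene@z [ 0.5536 -0.0105]
[268.1 245.4] [265.8 201.9] tri [0.4536 0.0137 0.0328] top@z [0.453  0.0134] scene@z [0.4551 0.0122]
[387.2 199.2] [234.1 280.6] tri [ 0.5591 -0.2791  0.1068] top@z [ 0.5578 -0.2791] scene@z [ 0.5607 -0.2797]
[381.  204.4] [236.5 296. ] tri [ 0.5591 -0.2805  0.0453] top@z [ 0.5584 -0.2808] scene@z [ 0.5599 -0.2804]
stand [ 0.5941 -0.2452]
stand [ 0.5944 -0.3156]
stand [ 0.5239 -0.3155]
stand [ 0.5219 -0.2444]
```

View pics/bay.png

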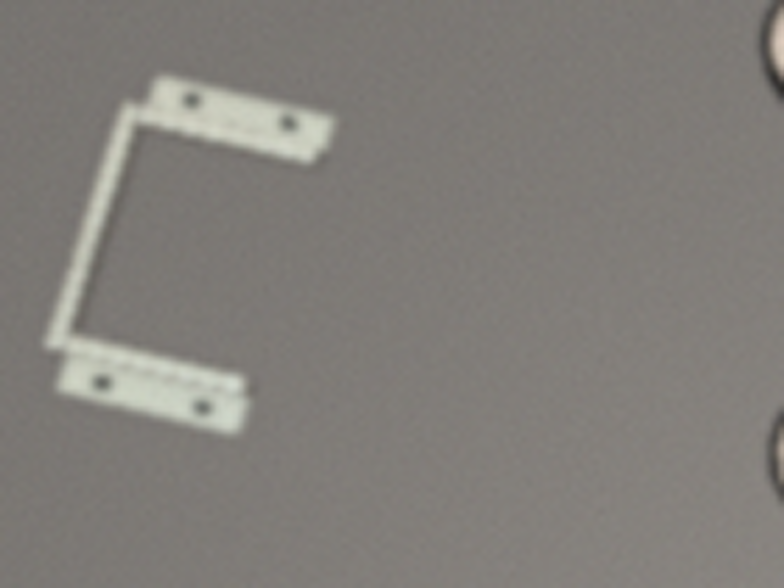

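```bash
python3 - <<'E'
from h import *
def o(x,y,u0=118,v0=165,s=5.6): return (x+.5)/s-.5+u0,(y+.5)/s-.5+v0
f=lambda p,z:px2w("top",*o(*p),z)[:2]
A=f((135,124),.003);B=f((312,162),.003);C=f((72,336),.017);D=f((247,377),.017)
print(A,B,C,D, "depth",np.linalg.norm(B-A),np.linalg.norm(D-C),"wid",np.linalg.norm(A-C))
a=(B-A)+(D-C);a/=np.linalg.norm(a);O=(A+C)/2
print("x axis",a,np.degrees(np.arctan2(a[1],a[0])),"origin",O,"seat",O+.035*a,"pre",O+.11*a,"wid perp",np.cross(a,A-C))
# tool geometry check
from scipy.spatial.transform import Rotation as R
s=bot.get_obs();q=s["tool_rot"];M=R.from_quat(np.r_[q[1:],q[0]]).as_matrix();print(M.round(3),s["eef_pos"].round(4))
E
```

```text
[0.618953   0.36199239] [0.59951523 0.27397669] [0.51126278 0.38053403] [0.49140702 0.29609851] depth 0.09013651313586488 0.08673872843841428 wid 0.10927477790382038
x axis [-0.22215907 -0.97501043] -102.83587746903729 origin [0.56510789 0.37126321] seat [0.55733232 0.33713784] pre [0.54067039 0.26401206] wid perp 0.10911828696199903
[[-0.907  0.421  0.   ]
 [ 0.421  0.907  0.   ]
 [ 0.     0.    -1.   ]] [0.2843 0.6122 0.2313]<stdin>:7: DeprecationWarning: Arrays of 2-dimensional vectors are deprecated. Use arrays of 3-dimensional vectors instead. (deprecated in NumPy 2.0)
```

Call:
move_arm --commands '[[[0,0,0,0,0,-8.3,0.085],[0,0,0,0,0,-8.3,0.085],[0,0,0,0,0,-8.3,0.085],[-0.02,-0.05,0,0,0,0,0.085],[-0.02,-0.05,0,0,0,0,0.085],[-0.02,-0.05,0,0,0,0,0.085],[-0.02,-0.05,0,0,0,0,0.085],[-0.02,-0.05,0,0,0,0,0.085],[-0.02,-0.05,0,0,0,0,0.085],[-0.02,-0.05,0,0,0,0,0.085],[-0.02,-0.05,0,0,0,0,0.085],[-0.02,-0.05,0,0,0,0,0.085],[-0.02,-0.05,0,0,0,0,0.085],[-0.02,-0.05,0,0,0,0,0.085],[-0.02,-0.05,0,0,0,0,0.085],[-0.02,-0.05,0,0,0,0,0.085],[-0.015,-0.05,0,0,0,0,0.085],[0,-0.05,0,0,0,0,0.085],[0,-0.05,0,0,0,0,0.085],[0,-0.04,0,0,0,0,0.085]]]' --squeeze 40

```text
t: 3.1
eef_pos: [0.5589, -0.2302, 0.2315]
tool_rot: [0.0, 0.001, 1.0, -0.0]
contact_force: [0.9, -0.0, -0.3]
gripper_width: 0.999
grasp_force: 0.0
```

Call:
move_arm --commands '[[[0,-0.025,0,0,0,0,0.085],[0,-0.025,0,0,0,0,0.085],[0,0,0,0,0,0,0.085],[0,0,0.05,0,0,0,0.085],[0,0,0.05,0,0,0,0.085],[0,0,0.04,0,0,0,0.085],[0,0,0.02,0,0,0,0.085],[0,0,0.005,0,0,0,0.085],[0,0,0,0,0,0,0.085],[0,0,0,0,0,0,0.04],[0,0,0,0,0,0,0.03],[0,0,0,0,0,0,0.01],[0,0,0,0,0,0,0.01],[0,0,0,0,0,0,0.01],[0,0,0,0,0,0,0.01]]]' --squeeze 60

```text
t: 4.97
eef_pos: [0.5594, -0.2791, 0.0668]
tool_rot: [0.001, 0.0, 1.0, -0.001]
contact_force: [0.0, -5.0, 3.2]
gripper_width: 0.245
grasp_force: 58.2
```

Call:
move_arm --commands '[[[0,0,-0.01,0,0,0,0.01],[0,0,-0.02,0,0,0,0.01],[0,0,-0.025,0,0,0,0.01],[0,0,-0.025,0,0,0,0.01],[0,0,0,0,0,0,0.01],[0,0.04,0,0,0,0,0.01],[0,0.05,0,0,0,0,0.01],[0,0.05,0,0,0,0,0.01],[0,0.05,0,0,0,0,0.01],[0,0.04,0,0,0,0,0.01],[0.007,0.04,0,0,0,0,0.01],[0,0,0.02,0,0,0,0.01],[0,0,0.01,0,0,0,0.01],[0,0,0,0,0,0,0.01],[0,0,0,0,0,0,0.01]]]'

```text
t: 6.85
eef_pos: [0.5523, -0.0086, 0.1164]
tool_rot: [0.0, 0.001, 1.0, -0.0]
contact_force: [-0.3, -0.6, -1.4]
gripper_width: 0.243
grasp_force: 58.4
```

```bash
python3 - <<'E'
from h import *
s=bot.get_obs();p=s["eef_pos"];print(p,s["contact_force"],s["tool_rot"])
z=p[2]-.0518
print("pin top px",w2px("top",[p[0],p[1],z]),"scene",w2px("scene",[p[0],p[1],z]),w2px("scene",[.5525,-.0093,.035]))
a=imaging.read_camera("scene")[170:260,250:345,::-1];b=imaging.read_camera("top")[160:250,230:325,::-1]
cv2.imwrite("pics/c1.png",cv2.resize(np.hstack([a,b]),None,fx=4.2,fy=4.2,interpolation=cv2.INTER_CUBIC))
E
```

```text
[ 0.55232199 -0.00856584  0.11641388] [-0.28284568 -0.59601808 -1.44384908] [ 2.48874498e-05  7.68006511e-04  9.99999702e-01 -6.91246961e-05]
pin top px [276.51964578 205.43834398] scene [292.55244562 212.34512199] [292.55558658 219.99750818]
```

View pics/c1.png

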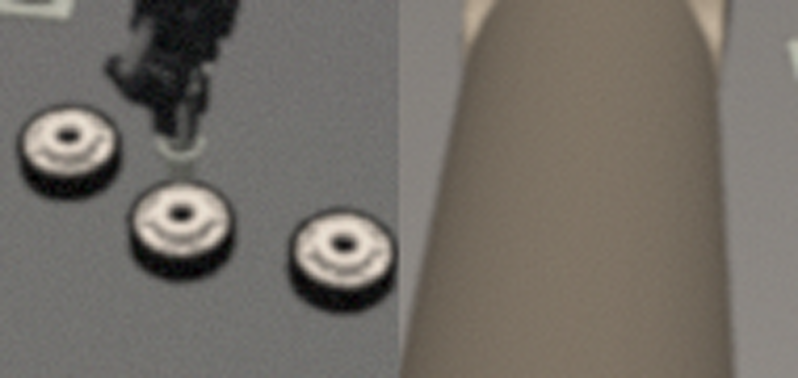

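In the left (scene) half the pin hangs over the bore: pin at u≈180, bore at (181,213). The arm hides the top view. I'll lower gently.

Call:
move_arm --commands '[[[0,-0.0005,0.015,0,0,0,0.01],[0,0,0.01,0,0,0,0.01],[0,0,0.003,0,0,0,0.01],[0,0,0.002,0,0,0,0.01],[0,0,0.002,0,0,0,0.01],[0,0,0.002,0,0,0,0.01],[0,0,0,0,0,0,0.01]]]'

```text
t: 7.82
eef_pos: [0.5521, -0.0083, 0.0823]
tool_rot: [-0.0, 0.0, 1.0, 0.0]
contact_force: [-0.1, -0.1, -1.9]
gripper_width: 0.241
grasp_force: 58.4
```

Call:
move_arm --commands '[[[0,0,0.001,0,0,0,0.01],[0,0,0.001,0,0,0,0.01],[0,0,0.001,0,0,0,0.01],[0,0,0.001,0,0,0,0.01],[0,0,0,0,0,0,0.01]]]'

```text
t: 8.45
eef_pos: [0.5521, -0.0084, 0.0782]
tool_rot: [-0.0, 0.0, 1.0, -0.0]
contact_force: [-0.0, -0.1, -1.4]
gripper_width: 0.243
grasp_force: 58.4
```

Call:
move_arm --commands '[[[0,0,0.001,0,0,0,0.01],[0,0,0.001,0,0,0,0.01],[0,0,0.001,0,0,0,0.01],[0,0,0,0,0,0,0.01]]]'

```text
t: 8.95
eef_pos: [0.5521, -0.0084, 0.0752]
tool_rot: [-0.0, 0.0, 1.0, -0.0]
contact_force: [-0.2, 0.8, -2.2]
gripper_width: 0.242
grasp_force: 58.4
```

Call:
move_arm --commands '[[[0,0,0.001,0,0,0,0.01],[0,0,0.001,0,0,0,0.01],[0,0,0.001,0,0,0,0.01],[0,0,0.001,0,0,0,0.01],[0,0,0.001,0,0,0,0.01],[0,0,0,0,0,0,0.01]]]'

```text
t: 9.7
eef_pos: [0.5522, -0.0084, 0.0702]
tool_rot: [-0.0, 0.0, 1.0, -0.0]
contact_force: [0.1, -0.4, -2.0]
gripper_width: 0.243
grasp_force: 58.4
```

Over 16 mm down with no force, so this is the wide bush. I'll continue until it seats.

Call:
move_arm --commands '[[[0,0,0.002,0,0,0,0.01],[0,0,0.002,0,0,0,0.01],[0,0,0.002,0,0,0,0.01],[0,0,0.002,0,0,0,0.01],[0,0,0.001,0,0,0,0.01],[0,0,0.001,0,0,0,0.01],[0,0,0,0,0,0,0.01]]]'

```text
t: 10.58
eef_pos: [0.5521, -0.0083, 0.0602]
tool_rot: [-0.0, 0.0, 1.0, 0.0]
contact_force: [0.0, 1.1, -0.8]
gripper_width: 0.241
grasp_force: 58.4
```

Call:
move_arm --commands '[[[0,0,0.0005,0,0,0,0.01],[0,0,0.0005,0,0,0,0.01],[0,0,0.0005,0,0,0,0.01],[0,0,0,0,0,0,0.01]]]'

```text
t: 11.08
eef_pos: [0.5522, -0.0083, 0.0588]
tool_rot: [-0.0, 0.0, 1.0, -0.0]
contact_force: [0.2, -0.2, -1.8]
gripper_width: 0.243
grasp_force: 58.4
```

Call:
move_arm --commands '[[[0,0,0.0003,0,0,0,0.01],[0,0,0.0003,0,0,0,0.01],[0,0,0,0,0,0,0.01]]]'

```text
t: 11.45
eef_pos: [0.5523, -0.0084, 0.0586]
tool_rot: [0.0, 0.0, 1.0, 0.0]
contact_force: [-1.6, -0.2, 4.8]
gripper_width: 0.242
grasp_force: 58.8
```

Call:
move_arm --commands '[[[0,0,-0.0002,0,0,0,0.01],[0,0.005,0,0,0,0,0.01],[0.001,0.01,0,0,0,0,0.01],[0.001,0.015,0,0,0,0,0.01],[0,0.015,0,0,0,0,0.01],[0.001,0.015,0,0,0,0,0.01],[0.001,0.015,0,0,0,0,0.01],[0,0.015,0,0,0,0,0.01],[0.001,0.015,0,0,0,0,0.01],[0,0.01,0,0,0,0,0.01],[0,0,0,0,0,0,0.01]]]'

```text
t: 12.82
eef_pos: [0.5471, 0.1097, 0.0586]
tool_rot: [0.0, -0.001, 1.0, 0.001]
contact_force: [0.3, -0.6, 5.7]
gripper_width: 0.246
grasp_force: 58.8
```

Call:
move_arm --commands '[[[0,0,-0.0001,0,0,0,0.01],[0.0005,0.01,0,0,0,0,0.01],[0.0005,0.015,0,0,0,0,0.01],[0.001,0.015,0,0,0,0,0.01],[0.0005,0.015,0,0,0,0,0.01],[0.001,0.015,0,0,0,0,0.01],[0.0005,0.015,0,0,0,0,0.01],[0.001,0.015,0,0,0,0,0.01],[0.0005,0.015,0,0,0,0,0.01],[0.001,0.015,0,0,0,0,0.01],[0,0.015,0,0,0,0,0.01],[0,0.01,0,0,0,0,0.01],[0,0,0,0,0,0,0.01]]]'

```text
t: 14.45
eef_pos: [0.5404, 0.2632, 0.0586]
tool_rot: [0.0, -0.001, 1.0, 0.0]
contact_force: [0.8, -0.5, 5.2]
gripper_width: 0.245
grasp_force: 58.9
```

```bash
python3 - <<'E'
from h import *
s=bot.get_obs();print(s["eef_pos"],s["contact_force"])
a=imaging.read_camera("scene")[100:230,240:400,::-1]
cv2.imwrite("pics/c2.png",cv2.resize(a,None,fx=4.5,fy=4.5,interpolation=cv2.INTER_CUBIC))
E
```

```text
[0.54036044 0.26323041 0.05864331] [ 0.77898823 -0.46685751  5.24327851]
```

View pics/c2.png

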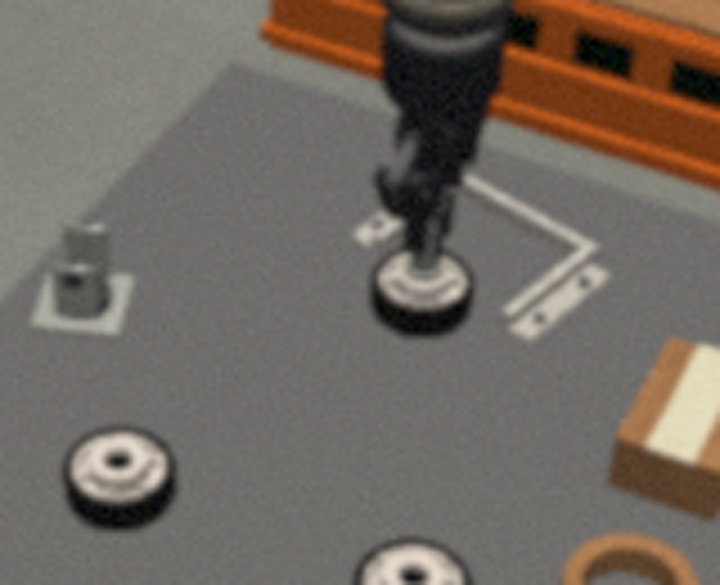

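The wheel sits at (421,292) in front of the bay mouth, flat with the gauge home. I'll push in, slowly at the end.

Call:
move_arm --commands '[[[-0.0022,0.01,0,0,0,0,0.01],[-0.0022,0.01,0,0,0,0,0.01],[-0.0022,0.01,0,0,0,0,0.01],[-0.0022,0.01,0,0,0,0,0.01],[-0.0022,0.01,0,0,0,0,0.01],[-0.0022,0.01,0,0,0,0,0.01],[-0.001,0.005,0,0,0,0,0.01],[-0.0005,0.002,0,0,0,0,0.01],[0,0,0,0,0,0,0.01]]]'

```text
t: 15.62
eef_pos: [0.5548, 0.3278, 0.0587]
tool_rot: [-0.001, 0.0, 1.0, -0.001]
contact_force: [-1.7, -5.7, 7.8]
gripper_width: 0.238
grasp_force: 59.6
```

Call:
move_arm --commands '[[[-0.0002,0.001,0,0,0,0,0.01],[0,0,0,0,0,0,0.01]]]'

```text
t: 15.88
eef_pos: [0.5549, 0.3283, 0.0587]
tool_rot: [-0.001, 0.0, 1.0, -0.001]
contact_force: [-2.3, -6.2, 9.9]
gripper_width: 0.24
grasp_force: 59.6
```

```bash
python3 - <<'E'
from h import *
s=bot.get_obs();print(s["eef_pos"],s["contact_force"],s["tool_rot"],s["joint_vel"].round(3))
a=imaging.read_camera("scene")[110:190,300:395,::-1];b=imaging.read_camera("top")[165:245,115:210,::-1]
cv2.imwrite("pics/c3.png",cv2.resize(np.hstack([a,b]),None,fx=4.2,fy=4.2,interpolation=cv2.INTER_CUBIC))
E
```

```text
[0.55493259 0.32826469 0.05866582] [-2.27509417 -6.24563813  9.86302348] [-8.54023960e-04  4.67198250e-04  9.99998668e-01 -1.31036514e-03] [ 0.001 -0.001 -0.003  0.001  0.     0.001  0.   ]
```

View pics/c3.png

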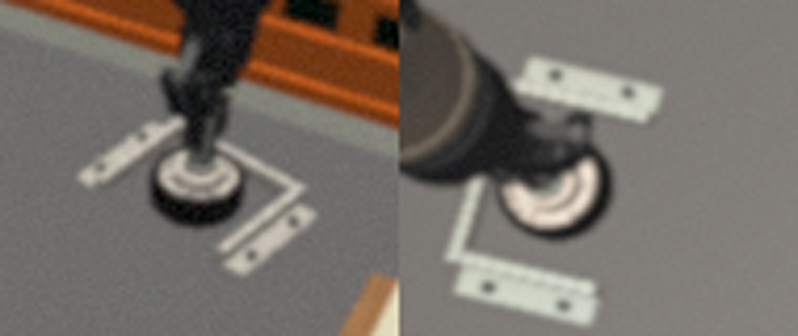

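The top half shows the wheel at about (553,188), still short of the stop (its inner edge is near u≈478), so the force is friction. I'll relieve the down force slightly and go on.

Call:
move_arm --commands '[[[0,0,-0.0003,0,0,0,0.01],[-0.0004,0.002,0,0,0,0,0.01],[-0.0004,0.002,0,0,0,0,0.01],[0,0,0,0,0,0,0.01]]]'

```text
t: 16.48
eef_pos: [0.5557, 0.333, 0.0587]
tool_rot: [-0.001, 0.0, 1.0, -0.001]
contact_force: [-0.4, -4.6, 6.4]
gripper_width: 0.248
grasp_force: 59.4
```

Moves freely; about 4 mm remain.

Call:
move_arm --commands '[[[-0.0002,0.001,0,0,0,0,0.01],[-0.0002,0.001,0,0,0,0,0.01],[-0.0002,0.001,0,0,0,0,0.01],[0,0,0,0,0,0,0.01]]]'

```text
t: 16.98
eef_pos: [0.5562, 0.3358, 0.0586]
tool_rot: [-0.001, 0.0, 1.0, -0.001]
contact_force: [-0.9, -4.4, 7.8]
gripper_width: 0.247
grasp_force: 59.5
```

Call:
move_arm --commands '[[[-0.0002,0.001,0,0,0,0,0.01],[-0.0002,0.001,0,0,0,0,0.01],[0,0,0,0,0,0,0.01]]]'

```text
t: 17.35
eef_pos: [0.5567, 0.3378, 0.0587]
tool_rot: [-0.001, 0.0, 1.0, -0.001]
contact_force: [-1.5, -3.9, 6.9]
gripper_width: 0.244
grasp_force: 59.5
```

Call:
move_arm --commands '[[[-0.0002,0.001,0,0,0,0,0.01],[-0.0002,0.001,0,0,0,0,0.01],[0,0,0,0,0,0,0.01]]]'

```text
t: 17.73
eef_pos: [0.5569, 0.3385, 0.0587]
tool_rot: [-0.001, 0.001, 1.0, -0.002]
contact_force: [-2.1, -7.3, 8.7]
gripper_width: 0.242
grasp_force: 59.6
```

Call:
move_arm --commands '[[[-0.0002,0.001,0,0,0,0,0.01],[0,0,0,0,0,0,0.01]]]'

```text
t: 17.98
eef_pos: [0.557, 0.3388, 0.0587]
tool_rot: [-0.002, 0.001, 1.0, -0.002]
contact_force: [-3.3, -8.7, 10.7]
gripper_width: 0.246
grasp_force: 60.0
```

Contact with the stop is confirmed: about 9 N and hardly any more motion. I'll relax the push, release and rise.

Call:
move_arm --commands '[[[0.0003,-0.0015,0,0,0,0,0.01],[0,0,0,0,0,0,0.01],[0,0,0,0,0,0,0.03],[0,0,0,0,0,0,0.05],[0,0,0,0,0,0,0.07],[0,0,0,0,0,0,0.07],[0,0,0,0,0,0,0.07],[0,0,-0.02,0,0,0,0.07],[0,0,-0.04,0,0,0,0.07],[0,0,-0.05,0,0,0,0.07],[0,0,-0.05,0,0,0,0.07],[0,0,0,0,0,0,0.07],[0,-0.06,0,0,0,0,0.07],[0,-0.06,0,0,0,0,0.07],[0,-0.06,0,0,0,0,0.07],[0,-0.06,0,0,0,0,0.07],[0,0,0,0,0,0,0.07]]]'

```text
t: 20.1
eef_pos: [0.5575, 0.0934, 0.2193]
tool_rot: [0.0, 0.005, 1.0, -0.001]
contact_force: [1.0, -0.3, 0.1]
gripper_width: 0.819
grasp_force: 0.0
```

```bash
python3 - <<'E'
from h import *
print(bot.get_obs()["gripper_width"])
a=imaging.read_camera("scene")[110:190,300:395,::-1];b=imaging.read_camera("top")[165:245,115:210,::-1]
cv2.imwrite("pics/c4.png",cv2.resize(np.hstack([a,b]),None,fx=4.2,fy=4.2,interpolation=cv2.INTER_CUBIC))
print("collar top px in crop", (w2px("top",[.557,.3388,.041])-[115,165])*4.2+[399,0],(w2px("top",[.557,.3388,.101])-[115,165])*4.2+[399,0])
E
```

```text
0.8193698413281836
collar top px in crop [521.49569962 171.7362946 ] [487.86862841 150.69057192]
```

View pics/c4.png

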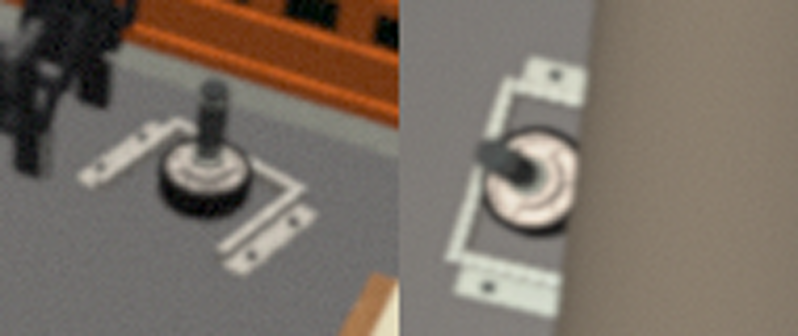

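The wheel rests against the back stop, centred at about (533,180) in the top half, with the gauge upright and its collar on the hub (210,160 in the scene half). I'll hand in.

```bash
python3 -c "
from station import bot
print(bot.hand_in())"
```

```text
the job is handed in; nothing more can be done
None
```

The middle wheel took the gauge up to its collar on the first try. It now rests flat against the bay's back stop with the gauge released and standing home in it, and the job is handed in; no verdict came back.

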